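Clamp a re-glued phone in the star-wheel press

ROBOT

A 7-joint arm with a two-finger parallel gripper is mounted at the origin on a cart in front of the work surface, level with it; the furniture and walls round the work are solid. World frame = base frame: x ahead of the robot, y to its left, z up, the work surface at z = 0. Lengths are in m, angles in rad, forces in N, time in s.
With the tool pointing down it reaches from about 0.4 to 0.85 m from the base axis. Payload 4.5 kg.
Tool frame: the origin (TCP) lies at the centre of the arm's flange, where the gripper is bolted on; the fingertips stand 166 mm ahead of it and the grasp point (between the pads) lies 147 mm ahead of it (r.grip_depth is the distance from the TCP to the grasp point, in m); z points along the fingers, y is the line along which they close (so a half turn about z gives the same grasp; the last joint's range is limited). The gripper opens to 88 mm and grips with 3 to 60 N. Pads are 18 mm wide; open, the fingers measure 123 mm over their backs; the gripper's body (75 mm by 187 mm) begins 45 mm behind the grasp point.
Start: joints at [1.212, 0.689, -0.195, 1.565, 0.157, 0.902, -0.215], TCP at [0.239, -0.577, 0.405] pointing down, gripper open.
Joint ranges: [-3.01, 3.01], [-0.46, 2.08], [-1.47, 1.51], [0.13, 2.56], [-1, 4.14], [0.04, 2.09], [-2.66, 2.66]. Speed limits (rad/s): [2.57, 2.57, 3.14, 3.14, 3.14, 3.14, 3.14].

INTERFACE

Orientations are given as a unit quaternion [x, y, z, w].
In Python, from plant import status, cams, r, finder gives the robot as it stands.
- The arm moves only by the tool play_rows, never from a script. Its argument "rows" is a list of rows, each a list of 7 numbers: the opening in per cent of the stroke, from 0 (shut) to 100 (fully open), then the shift along the tool's x, y, z in m, then the turn, a rotation vector about the tool's x, y, z in degrees. A call has 1 to 8 rows; each row shifts and turns the commanded pose from where the row before left it, along the tool's axes as they then stand; what a row does not reach is not made up. A row lasts 1/8 s, in which the tool goes at most 62.5 mm and 10.7 degrees, less where a joint would pass 70% of its speed; a pose out of reach is approached as far as the arm can. A call with a gripper value outside its range is refused whole. The fingers move at their own pace and stop on an object; "grip_force" is the grip in N (left out, the last holds). Time passes only in rows, so rows that do not move let the fingers close. It gives the time, the measured TCP pose, the force, the opening and the grip force at its end, in the units of the state.
- status.get_state(): the state, without advancing time (a new reading comes with each control period).
- cams.snapshot(name): name is "side" or "top"; returns the picture (480x640x3 uint8, red, green, blue); there is no depth.
- cams.camera_params(name): a dict with "vfov" (degrees; the focal length in pixels is half the picture's height over the tangent of half this angle, whatever the lens; pixels are square), "cx", "cy" (the principal point, pixels), "distortion" ([k1, k2, p1, p2, k3] as OpenCV has them; the pictures are not rectified), "R" (3x3) and "t" (3): a world point X has camera coordinates R X + t. Camera axes: x right, y down, z forward; pixel columns grow to the right and rows downward; lengths in m; the calibration is good to about 2 mm. A picture is of the moment at which its call begins. camera_params takes no time and is no camera call.
- r.finish_job(): hands the job in; it is judged then, once.
Trained networks look in the newest picture that a camera, given by its name, has taken for a name from the list of things; names that differ only in an ending like _2 or _b are one class to them, and where a whole thing is asked for, a point or a joint stands for the part that bears it (a point fixed in the world has none). Each returns a list of dicts, best first, with "score" (0 to 1); they miss things now and then, are a little off and sometimes report something else, mostly with a low value. They report only what shows in the picture. A call takes as long as a camera call. They do not tell look-alikes from the thing itself.
- finder.spot_in(camera, label): "at" ([x, y, z] in m, in the coordinates of the camera as it stood for that picture, good to about 4 mm: the middle of the surface that is visible of it).
- finder.regions_of(camera, label): "mask" (480x640 bool, what is visible of it).
The state is a dict: "clock": time; "q": joint angles; "qd": joint speeds; "joint_torque": joint torques, N m; "tool_pos": TCP position; "eef_rot": TCP orientation; "contact_force": force on the tool from outside, world axes, zero at the start; "moment": the same for the moment, N m; "opening": opening from 0.0 (shut) to 1.0 (fully open); "finger_force": force on a finger pad.
Only numpy, scipy, OpenCV 4.12 (cv2) and the standard library are available. Lean on these libraries where they do the work, as an engineer would, in place of code of your own. Each camera call takes 0.05 s, during which the arm holds its last target. There are 200 camera calls.

TASK

The phone lying part-way in the channel of the small hand press has just had its back glued. Push it gently along the channel until it is fully home against the end stop, then lower the sprung pad onto it by turning the star wheel clockwise (seen from above), pushing one spoke after another with the side of the gripper, until the pad presses on the phone with about 30 N by the feel of the wheel. Do not squeeze the phone much harder than that, leave the wheel standing there, and do not disturb the things round the press.

Things in the scene. Friction and masses are not known exactly. Their poses are not given: they have to be found in the camera images.
- press: Fixed hand press: dark steel base plate 153 x 240 mm, top 16 mm above the desk. Origin: at desk height under the axis of pad and wheel. +x: the way the phone is pushed in (away from the robot); z up. Plate from x = -110 to +43 mm. Two guide rails along x (inner faces y = +-36.5 mm, tops 26 mm above the desk) form the channel, open at -x.
- bridge_top (a point): Middle of the top of the grey bridge under the wheel, 121 mm above the desk. Bridge: 36 mm along the press's x, 146 mm along y, underside 105 mm above the desk, on two 14 mm columns at y = +-58 mm (their nuts reach 127 mm); a 32 mm collar on it reaches 141 mm. Axes as the press.
- stop_face (a point): Middle of the end stop's face, at the plate's top (16 mm above the desk), x = +30 mm in the press frame. A phone that is home touches it with its far end. Axes as the press.
- wheel: Star wheel; origin on its vertical axis, mid-plane of the spokes, 155 mm above the desk at all times. Dark hub 32 mm diameter; five plain steel spokes 9 mm thick, 72 deg apart, each ending in a black 16 mm ball centred 60 mm from the axis. Its x axis lies along one spoke and turns with it; z up. Clockwise from above lowers the pad, 8 mm per rad.
- hub_top (a point): Top of the wheel's hub, 14 mm above the spokes' mid-plane. Turning the wheel takes 0.36 N m while the pad is free, and 0.08 N m more for each 10 N of pad force, so 0.60 N m at 30 N (pushing 45 mm from the axis: 8 N free, 13.3 N at 30 N). It stays where it is left.
- spindle_exit (a point): Where the spindle comes out of the bridge's underside, 105 mm above the desk. It carries the sprung pad (36 mm disc, rubber face), which starts 21 to 35 mm above the phone. First touch gives 12 N at once; each further mm of screw travel (0.125 rad of wheel) adds 6 N, so 30 N comes about 0.37 rad after first touch; the spring bottoms at 51 N.
- phone_centre (a point): Centre of the black phone (69 x 144 x 8 mm), flat on the press plate with its underside 16 mm above the desk. Its y axis is its long axis and lies along the channel (either way round). Starts 18 to 36 mm short of home, near end sticking out; home: its centre 72 mm before the stop face. 0.14 to 0.22 kg.
- phone: The phone itself: origin at the middle of its underside, axes as phone_centre.
- glue: Small black glue bottle, 32 mm diameter, 78 mm high, standing loose on the press plate; origin at the middle of its foot.
- tape: Roll of tape, 56 mm diameter, 19 mm high, lying loose on the press plate; origin at the middle of its underside.
Things that resemble listed ones, but are neither listed nor needed, are in the scene too. Of the things that look like the phone, the largest one is meant.

How it is judged:
By the outcome, as a careful person would: the job done as asked, in the order asked, and still so for the second after the job is handed in, with the robot touching nothing.
It also fails if it takes over 72 s, if anything falls off the work surface, if the arm or the gripper's body presses on something with over 40 N, if the wrist force passes 120 N, or if a joint passes its speed limit or range.

## Working session

There is one attempt and no reset: what is moved stays moved. The work goes in short steps, Python scripts to look and compute and a tool call to move; the robot and the scene stay as the last step left them, time stands still between calls to the robot, and variables do not carry over. Pictures are saved under pics/ and viewed, at most 13 in all, crops included, and the job is handed in when it is done.

Besides the shell and the picture viewer there is one more tool, called in YAML: its name, and indented under it one key for each argument. play_rows: Moves the arm, as the interface text tells. Its arguments: {"type":"object","properties":{"rows":{"type":"array","items":{"type":"array","items":{"type":"number"}}},"grip_force":{"type":"number"}},"required":["rows"]}

```bash
mkdir -p pics; cat > h.py <<'E'
from plant import status,cams,r,finder
import numpy as np,cv2
def cam(n):
    p=cams.camera_params(n);f=240/np.tan(np.radians(p['vfov'])/2)
    return np.array([[f,0,p['cx']],[0,f,p['cy']],[0,0,1]]),np.array(p['distortion'],float),np.array(p['R']),np.array(p['t'])
def ray(n,uv,z):
    K,d,R,t=cam(n);u=cv2.undistortPoints(np.array([[uv]],float),K,d)[0,0]
    v=R.T@np.array([u[0],u[1],1]);o=-R.T@t;return o+v*(z-o[2])/v[2]
def proj(n,X):
    K,d,R,t=cam(n);return cv2.projectPoints(np.array(X,float).reshape(-1,1,3),cv2.Rodrigues(R)[0],t,K,d)[0][:,0]
def spot(n,l):
    K,d,R,t=cam(n);return [(round(x['score'],2),(R.T@(np.array(x['at'])-t)).round(4).tolist()) for x in finder.spot_in(n,l)]
def save(n,f,box=None,s=1):
    im=cams.snapshot(n)[:,:,::-1]
    if box: im=im[box[1]:box[3],box[0]:box[2]]
    cv2.imwrite('pics/'+f,cv2.resize(im,None,fx=s,fy=s,interpolation=cv2.INTER_CUBIC));
E
python3 - <<'E'
from h import *
for n in ['top','side']:
    save(n,n+'0.png')
    K,d,R,t=cam(n);print(n,K[0,0],(-R.T@t).round(3),R[2].round(2))
    for l in ['press','bridge_top','stop_face','hub_top','wheel','phone_centre','glue','tape']:
        print(l,spot(n,l))
print(status.get_state())
E
```

```text
top 442.22401985791396 [ 0.377 -0.103  0.977] [ 0.2  -0.02 -0.98]
press [(0.7, [0.5528, -0.1655, 0.0123]), (0.5, [0.4991, -0.1834, 0.0252])]
bridge_top [(0.69, [0.5532, -0.1652, 0.015])]
stop_face [(0.91, [0.5532, -0.1651, 0.0139]), (0.69, [0.5353, -0.0904, 0.0671])]
hub_top [(0.77, [0.5705, -0.1917, 0.159])]
wheel [(0.89, [0.5711, -0.1844, 0.1606])]
phone_centre [(0.96, [0.4038, 0.1965, 0.0057]), (0.81, [0.4985, -0.1836, 0.0194]), (0.73, [0.6697, -0.425, 0.0055])]
glue [(0.49, [0.538, -0.094, 0.066])]
tape [(0.94, [0.513, -0.2694, 0.0382])]
side 467.2578206959975 [ 0.449 -1.118  0.755] [ 0.08  0.84 -0.53]
press [(0.7, [0.5625, -0.2256, 0.0193])]
bridge_top [(0.91, [0.5602, -0.2246, 0.0232])]
stop_face [(0.57, [0.561, -0.2226, 0.0187])]
hub_top [(0.55, [0.5783, -0.1899, 0.1565])]
wheel [(0.64, [0.5752, -0.1905, 0.161])]
phone_centre [(0.71, [0.6783, -0.4216, 0.0039]), (0.71, [0.4083, 0.194, 0.007]), (0.71, [0.5605, -0.2257, 0.0161]), (0.69, [0.5003, -0.1881, 0.0298]), (0.35, [0.5784, -0.1897, 0.1585])]
glue [(0.82, [0.54, -0.1032, 0.0496])]
tape [(0.71, [0.5222, -0.2792, 0.0363])]
{'clock': 0.9, 'q': array([ 1.21182527,  0.68911522, -0.19461296,  1.56530501,  0.15728212,
        0.90253602, -0.21510946]), 'qd': array([ 0.00096863,  0.00203117,  0.00025845,  0.00045103, -0.00060124,
       -0.00104947,  0.00011967]), 'joint_torque': array([-2.21915429e-04, -5.27489090e+01, -1.26735192e+00, -1.53751498e+01,
       -5.19056374e-02, -9.17224461e-04,  5.57764668e-05]), 'tool_pos': array([ 0.23924779, -0.5773986 ,  0.40473219]), 'eef_rot': array([9.80777046e-01, 1.95131716e-01, 1.43620719e-05, 6.11136003e-06]), 'contact_force': array([-0.50415134, -0.12292054,  0.72918869]), 'moment': array([-0.04480851,  0.01419799, -0.06080264]), 'finger_force': 0.0, 'opening': 0.9995781559057947}
```

View pics/top0.png

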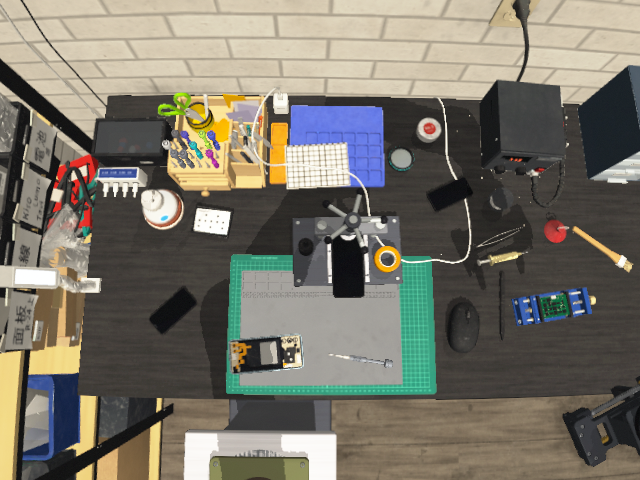

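View pics/side0.png

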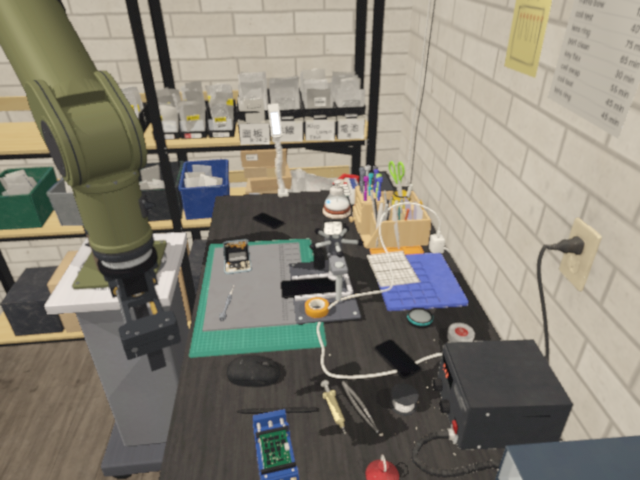

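Look-alikes in the top picture: a black slab at (173,310) and one at (450,193), both on the desk. The one at (348,265) lies in the press channel and is the largest, so it is the one meant. I'll confirm it in a crop.

```bash
python3 - <<'E'
from h import *
save('top','top1.png',(270,180,430,310),5)
save('side','side1.png',(260,200,380,340),4.2)
m=finder.regions_of('top','phone_centre')
for x in m: 
    k=x['mask'].astype(np.uint8); print(x['score'],k.sum(),cv2.boundingRect(k))
E
```

```text
0.75 1069 (149, 290, 47, 44)
0.62 5864 (292, 188, 111, 99)
0.56 1814 (332, 235, 33, 63)
```

View pics/top1.png

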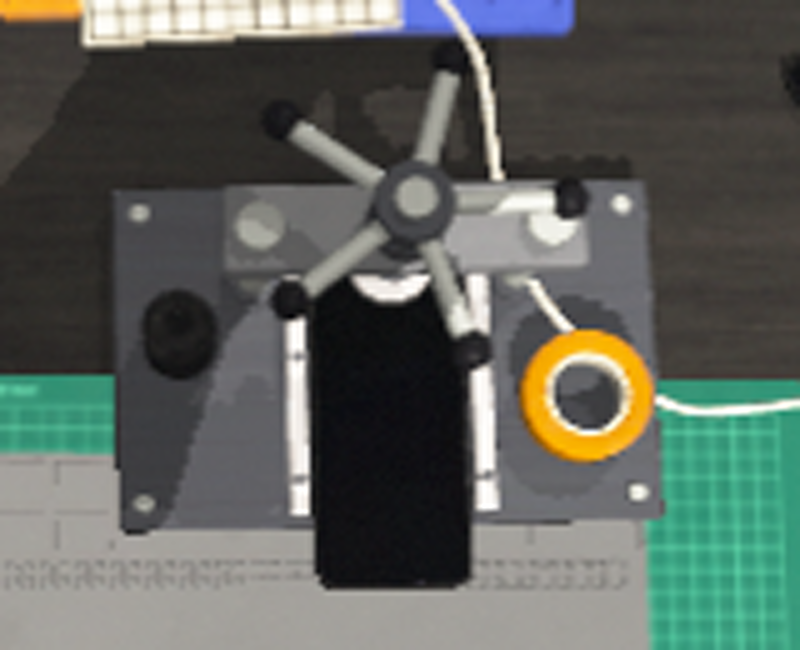

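View pics/side1.png

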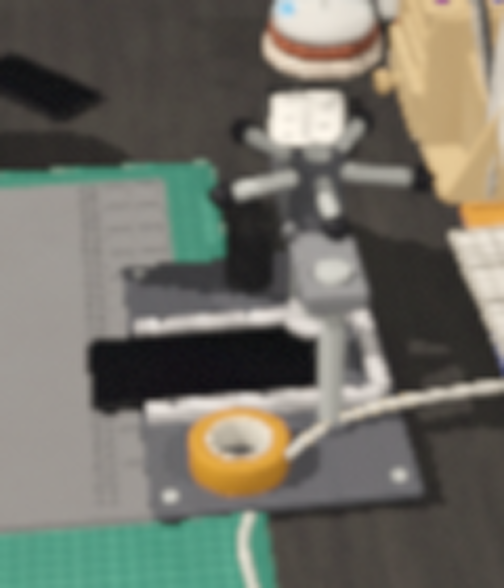

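The crop shows the phone at about (349,262) in the full top picture, between the white rails, with its near end at row 297. The five wheel balls and the plate corners also show clearly. The glue stands at about (306,247) and the tape at (387,258).

```bash
python3 - <<'E'
from h import *
f=lambda c,z: ray('top',(c[0]/5+270-.4,c[1]/5+180-.4),z)
C=[f(c,.016) for c in [(113,190),(645,181),(662,517),(119,527)]];print(np.round(C,4))
for a,b in [(0,1),(3,2)]: v=C[a]-C[b];print('y dir yaw',np.degrees(np.arctan2(-v[0],v[1])),np.linalg.norm(v))
for a,b in [(3,0),(2,1)]: v=C[b]-C[a];print('x dir yaw',np.degrees(np.arctan2(v[1],v[0])),np.linalg.norm(v))
B=np.array([f(c,.155) for c in [(448,57),(282,119),(290,299),(472,349),(571,198)]]);c=B.mean(0);print('wheel',c,f((415,196),.169))
for b in B-c: print(np.linalg.norm(b[:2]).round(4),np.degrees(np.arctan2(b[1],b[0])).round(1))
print('phone near end',f((317,583),.024),f((471,583),.024))
print('rails near end',f((300,513),.026),f((487,509),.026), 'rail inner',f((311,513),.026),f((475,509),.026))
ce=np.mean(C,0);print(ce)
print('glue top',f((182,330),.094),'tape',f((589,396),.035))
E
```

```text
[[ 0.6114 -0.0628  0.016 ]
 [ 0.6181 -0.302   0.016 ]
 [ 0.4668 -0.305   0.016 ]
 [ 0.4612 -0.0679  0.016 ]]
y dir yaw 1.5999530456326014 0.23925139129224818
y dir yaw 1.3626814788078236 0.23718752472352217
x dir yaw 1.9209757208403784 0.15030622796845142
x dir yaw 1.1364974623466264 0.15129104919016753
wheel [ 0.57343639 -0.18332679  0.155     ] [ 0.57290824 -0.18280447  0.169     ]
0.0603 -13.8
0.0599 56.8
0.0603 128.7
0.0605 -158.8
0.061 -87.4
phone near end [ 0.43705306 -0.15335666  0.024     ] [ 0.43734952 -0.21964431  0.024     ]
rails near end [ 0.46687992 -0.14595319  0.026     ] [ 0.46905513 -0.22675092  0.026     ] rail inner [ 0.46690953 -0.15069095  0.026     ] [ 0.46902968 -0.22154861  0.026     ]
[ 0.53938638 -0.18441569  0.016     ]
glue top [ 0.5343077  -0.09500672  0.094     ] tape [ 0.51729786 -0.27065906  0.035     ]
```

play_rows:
  rows:
    - [0, 0.0384, -0.0368, 0, 0, 0, 0]
    - [0, 0.0384, -0.0368, 0, 0, 0, 0]
    - [0, 0.0384, -0.0368, 0, 0, 0, 0]
    - [0, 0.0384, -0.0368, 0, 0, 0, 0]
    - [0, 0.0384, -0.0368, 0, 0, 0, 0]
    - [0, 0.0384, -0.0368, 0, 0, 0, 0]
    - [0, 0.0384, -0.0368, 0, 0, 0, 0]
    - [0, 0.0384, -0.0368, 0, 0, 0, 0]

```text
clock: 2.05
tool_pos: [0.4111, -0.1863, 0.405]
eef_rot: [0.981, 0.195, 0.0, 0.0]
contact_force: [0.8, -0.8, -0.2]
opening: 0.116
finger_force: 0.0
```

play_rows:
  rows:
    - [0, 0, 0, 0.03, 0, 0, 7]
    - [0, 0, 0, 0.03, 0, 0, 7]
    - [0, 0, 0, 0.03, 0, 0, 7]
    - [0, 0, 0, 0.03, 0, 0, 0]
    - [0, 0, 0, 0.03, 0, 0, 0]
    - [0, 0, 0, 0, 0, 0, 0]
  grip_force: 20

```text
clock: 2.8
tool_pos: [0.4101, -0.1876, 0.2535]
eef_rot: [1.0, 0.013, -0.002, -0.001]
contact_force: [-0.2, -0.6, 1.3]
opening: 0.008
finger_force: 0.0
```

```bash
cat >> h.py <<'E'
from scipy.spatial.transform import Rotation as Ro
W=np.array([0.5733,-0.1833])
def st():
    s=status.get_state();M=Ro.from_quat(s['eef_rot']).as_matrix()
    return s,M
def to(p,ang=None):
    "tool-frame shift to world TCP p; turn about tool z to bring tool x to ang deg"
    s,M=st();d=M.T@(np.array(p)-s['tool_pos']);a=np.degrees(np.arctan2(M[1,0],M[0,0]))
    print('shift',d.round(4),'toolx',a.round(2),'turn',None if ang is None else round(a-ang,2),'tilt',np.round(M[:,2],3),'clock',s['clock'],'F',s['contact_force'].round(2),'M',s['moment'].round(3),'pos',s['tool_pos'].round(4),'open',s['opening'],'q',s['q'].round(2))
E
python3 - <<'E'
from h import *
to([.41,-.1875,.176],1.5)
E
```

```text
shift [ 0.0001 -0.      0.0775] toolx 1.53 turn 0.03 tilt [-0.003  0.001 -1.   ] clock 2.8 F [-0.19 -0.57  1.27] M [0.018 0.052 0.012] pos [ 0.4101 -0.1876  0.2535] open 0.007732054013670321 q [ 0.34  0.76 -0.02  2.2   0.06  0.18 -1.28]
```

play_rows:
  rows:
    - [0, 0, 0, 0.026, 0, 0, 0]
    - [0, 0, 0, 0.026, 0, 0, 0]
    - [0, 0, 0, 0.0255, 0, 0, 0]
    - [0, 0.005, 0, 0, 0, 0, 0]
    - [0, 0.005, 0, 0, 0, 0, 0]
    - [0, 0.003, 0, 0, 0, 0, 0]

```text
clock: 3.55
tool_pos: [0.4306, -0.191, 0.1832]
eef_rot: [1.0, 0.013, -0.005, -0.002]
contact_force: [-2.4, -1.2, 1.4]
opening: 0.002
finger_force: 1.4
```

```bash
python3 - <<'E'
from h import *
to([.448,-.1865,.176],1.5)
save('side','s2.png',(200,180,380,340),4)
E
```

```text
shift [ 0.0176 -0.004   0.0071] toolx 1.48 turn -0.02 tilt [-0.011  0.004 -1.   ] clock 3.55 F [-2.44 -1.19  1.45] M [-0.057  0.573 -0.014] pos [ 0.4306 -0.191   0.1832] open 0.0024016445007168396 q [ 0.34  0.92 -0.03  2.16  0.33  0.08 -1.56]
```

View pics/s2.png

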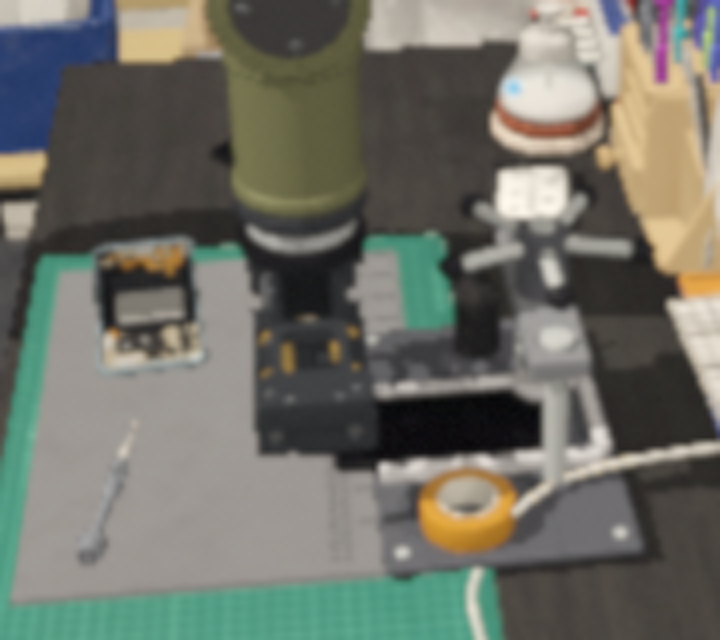

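The side picture shows the closed fingers just behind the phone's near end, at about (350,460) in the crop, with the channel clear. The pushing force so far is about 2 N.

play_rows:
  rows:
    - [0, 0.003, -0.001, 0.001, 0, 0, 0]
    - [0, 0.003, -0.001, 0, 0, 0, 0]
    - [0, 0.003, -0.001, 0, 0, 0, 0]
    - [0, 0.003, 0, 0, 0, 0, 0]

```text
clock: 4.1
tool_pos: [0.4421, -0.1879, 0.1809]
eef_rot: [1.0, 0.013, -0.006, -0.002]
contact_force: [-4.4, -1.7, 2.9]
opening: 0.005
finger_force: 2.3
```

```bash
python3 - <<'E'
from h import *
to([.450,-.1865,.180],1.5)
E
```

```text
shift [ 0.008  -0.0012  0.0008] toolx 1.48 turn -0.02 tilt [-0.013  0.004 -1.   ] clock 4.1 F [-4.41 -1.7   2.93] M [-0.486  0.972 -0.042] pos [ 0.4421 -0.1879  0.1809] open 0.004877796744118805 q [ 0.33  0.93 -0.04  2.13  0.33  0.11 -1.57]
```

play_rows:
  rows:
    - [0, 0.002, 0, 0, 0, 0, 0]
    - [0, 0.002, 0, 0, 0, 0, 0]

```text
clock: 4.35
tool_pos: [0.446, -0.1878, 0.1809]
eef_rot: [1.0, 0.013, -0.006, -0.002]
contact_force: [-4.7, -2.2, 3.1]
opening: 0.004
finger_force: 2.4
```

```bash
python3 - <<'E'
from h import *
to([.450,-.1865,.180],1.5)
im=cams.snapshot('side');a=im[200:340,240:400]
im2=cams.snapshot('top');b=im2[190:320,270:430]
cv2.imwrite('pics/c3.png',np.hstack([cv2.resize(a,(400,350)),cv2.resize(b,(400,350))])[:,:,::-1])
E
```

```text
shift [ 0.004  -0.0012  0.0009] toolx 1.48 turn -0.02 tilt [-0.012  0.004 -1.   ] clock 4.35 F [-4.67 -2.22  3.1 ] M [-0.451  0.971  0.035] pos [ 0.446  -0.1878  0.1809] open 0.004112174432762229 q [ 0.33  0.93 -0.05  2.12  0.33  0.12 -1.57]
```

View pics/c3.png

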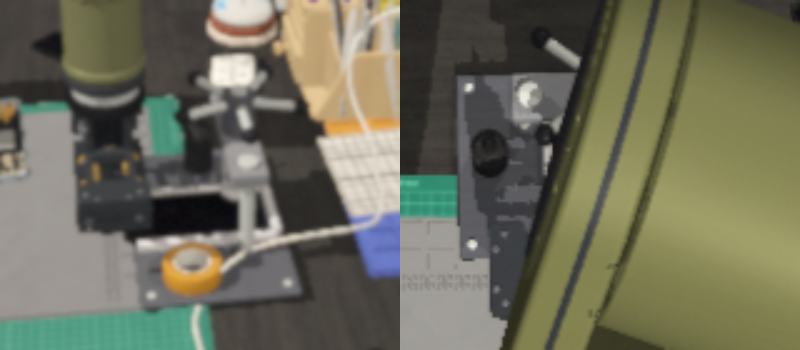

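The phone is moving in: its near end is now at the gripper, it lies straight between the rails, and the force is steady at about 4.7 N. The tape and glue are undisturbed.

play_rows:
  rows:
    - [0, 0.002, 0, 0, 0, 0, 0]
    - [0, 0.001, 0, 0, 0, 0, 0]

```text
clock: 4.7
tool_pos: [0.449, -0.1877, 0.1809]
eef_rot: [1.0, 0.013, -0.006, -0.002]
contact_force: [-4.9, -2.6, 2.6]
opening: 0.005
finger_force: 2.5
```

play_rows:
  rows:
    - [0, 0.001, 0, 0, 0, 0, 0]

```text
clock: 4.82
tool_pos: [0.4499, -0.1877, 0.1809]
eef_rot: [1.0, 0.013, -0.006, -0.002]
contact_force: [-5.0, -3.2, 3.3]
opening: 0.005
finger_force: 2.6
```

play_rows:
  rows:
    - [0, 0.001, 0, 0, 0, 0, 0]

```text
clock: 4.95
tool_pos: [0.4503, -0.1877, 0.1809]
eef_rot: [1.0, 0.013, -0.007, -0.002]
contact_force: [-7.9, -3.9, 4.2]
opening: 0.005
finger_force: 3.6
```

play_rows:
  rows:
    - [0, 0.0008, 0, 0, 0, 0, 0]

```text
clock: 5.08
tool_pos: [0.4505, -0.1877, 0.1809]
eef_rot: [1.0, 0.013, -0.008, -0.002]
contact_force: [-7.3, -2.4, 6.1]
opening: 0.006
finger_force: 4.1
```

play_rows:
  rows:
    - [0, -0.003, 0, 0, 0, 0, 0]
    - [0, -0.012, 0, 0, 0, 0, 0]
    - [0, -0.003, 0, -0.04, 0, 0, 0]
    - [0, 0, 0, -0.045, 0, 0, 0]
    - [0, 0, 0, -0.045, 0, 0, 0]
    - [0, 0, 0, -0.045, 0, 0, -8]
    - [0, 0, 0, 0, 0, 0, -8]
    - [0, 0, 0, 0, 0, 0, -8]

```text
clock: 6.08
tool_pos: [0.4368, -0.1881, 0.3569]
eef_rot: [0.975, 0.224, -0.002, -0.003]
contact_force: [-0.3, -0.4, -0.2]
opening: 0.006
finger_force: 0.0
```

```bash
python3 - <<'E'
from h import *
to([.5377,-.1651,.350],63)
save('side','c4.png',(240,200,400,340),4)
E
```

```text
shift [0.1009 0.0234 0.0064] toolx 25.85 turn -37.15 tilt [-0.006  0.005 -1.   ] clock 6.075 F [-0.25 -0.39 -0.16] M [ 0.005 -0.023 -0.002] pos [ 0.4368 -0.1881  0.3569] open 0.00579692368665338 q [ 0.55  0.59 -0.37  2.05  0.38  0.57 -1.2 ]
```

View pics/c4.png

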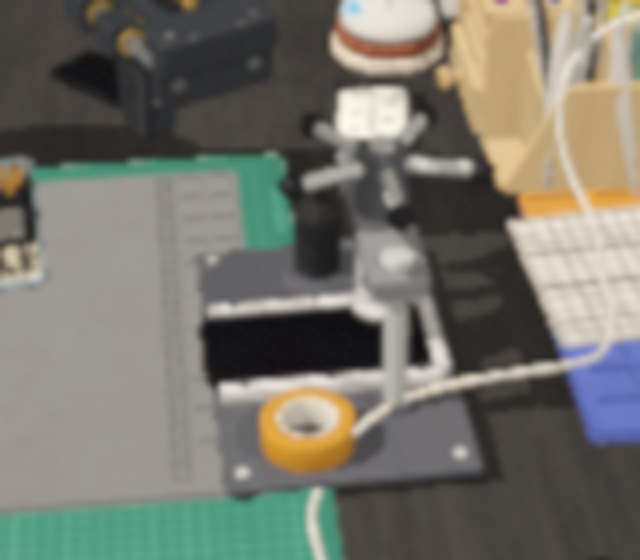

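The phone now reaches to just past the plate's near edge, at crop (205,345). That fits home, 4 mm proud. Now to the wheel.

play_rows:
  rows:
    - [0, 0.034, 0.008, 0, 0, 0, 0]
    - [0, 0.034, 0.008, 0, 0, 0, 0]
    - [0, 0.033, 0.0074, 0.006, 0, 0, 0]
    - [0, 0, 0, 0, 0, 0, -9.3]
    - [0, 0, 0, 0, 0, 0, -9.3]
    - [0, 0, 0, 0, 0, 0, -9.3]
    - [0, 0, 0, 0, 0, 0, -9.3]

```text
clock: 7.0
tool_pos: [0.5377, -0.1655, 0.3489]
eef_rot: [0.853, 0.522, -0.002, -0.005]
contact_force: [0.7, -0.3, 0.2]
opening: 0.002
finger_force: 0.0
```

```bash
python3 - <<'E'
from h import *
to([.5377,-.1651,.306],63)
E
```

```text
shift [0.0003 0.0003 0.0429] toolx 62.97 turn -0.03 tilt [-0.009  0.006 -1.   ] clock 7.0 F [ 0.69 -0.35  0.17] M [-0.065 -0.107 -0.004] pos [ 0.5377 -0.1655  0.3489] open 0.002003902533099806 q [ 0.54  0.73 -0.55  1.8   0.52  0.77 -0.75]
```

play_rows:
  rows:
    - [0, 0, 0, 0, 0, 0, -10]
    - [0, 0, 0, 0, 0, 0, -10]
    - [0, 0, 0, 0, 0, 0, -10]
    - [0, 0, 0, 0, 0, 0, -10]
    - [0, 0, 0, 0, 0, 0, -10]
    - [0, 0, 0, 0, 0, 0, -10]
    - [0, 0, 0, 0, 0, 0, -10]
    - [0, 0, 0, 0, 0, 0, -10]

```text
clock: 8.0
tool_pos: [0.5376, -0.1656, 0.3488]
eef_rot: [0.317, 0.948, 0.001, -0.005]
contact_force: [-0.4, 0.6, -0.8]
opening: 0.006
finger_force: 0.0
```

play_rows:
  rows:
    - [0, 0, 0, 0, 0, 0, -10]
    - [0, 0, 0, 0, 0, 0, -10]
    - [0, 0, 0, 0, 0, 0, -10]
    - [0, 0, 0, 0, 0, 0, -10]
    - [0, 0, 0, 0, 0, 0, -10]
    - [0, 0, 0, 0, 0, 0, -10]
    - [0, 0, 0, 0, 0, 0, -10]
    - [0, 0, 0, 0, 0, 0, -10]

```text
clock: 9.0
tool_pos: [0.5375, -0.1656, 0.3488]
eef_rot: [-0.366, 0.93, 0.005, -0.003]
contact_force: [-0.1, -0.3, -0.6]
opening: 0.004
finger_force: 0.0
```

play_rows:
  rows:
    - [0, 0, 0, 0, 0, 0, -10]
    - [0, 0, 0, 0, 0, 0, -10]
    - [0, 0, 0, 0, 0, 0, 0]

```text
clock: 9.38
tool_pos: [0.5375, -0.1658, 0.3486]
eef_rot: [-0.519, 0.855, 0.006, -0.003]
contact_force: [0.3, -0.5, 0.1]
opening: 0.007
finger_force: 0.0
```

```bash
python3 - <<'E'
from h import *
to([.5377,-.1651,.306],-117)
E
```

```text
shift [-0.0006 -0.0004  0.0426] toolx -117.43 turn -0.43 tilt [-0.01   0.007 -1.   ] clock 9.375 F [ 0.3  -0.54  0.12] M [ 0.152 -0.062  0.041] pos [ 0.5375 -0.1658  0.3486] open 0.007169689204722951 q [ 0.86  1.01 -1.29  1.78  1.03  1.23  1.92]
```

play_rows:
  rows:
    - [0, -0.0006, -0.0004, 0.012, 0, 0, -0.4]
    - [0, 0, 0, 0.012, 0, 0, 0]
    - [0, 0, 0, 0.01, 0, 0, 0]
    - [0, 0, 0, 0.0086, 0, 0, 0]
    - [0, 0, 0, 0, 0, 0, 0]

```text
clock: 10.0
tool_pos: [0.5366, -0.1665, 0.3048]
eef_rot: [-0.523, 0.852, 0.005, -0.005]
contact_force: [-3.7, -2.0, -3.9]
opening: 0.004
finger_force: 2.1
```

```bash
cat >> h.py <<'E'
def wh():
    s,M=st();d=s['tool_pos'][:2]-W;F=s['contact_force'];m=s['moment'];c=d[0]*F[1]-d[1]*F[0]
    phi=np.degrees(np.arctan2(d[1],d[0]));t=np.array([np.sin(np.radians(phi)),-np.cos(np.radians(phi))])
    a=np.degrees(np.arctan2(M[1,0],M[0,0]))
    print('phi %.1f r %.4f z %.4f toolx-(phi+90) %.1f'%(phi,np.hypot(*d),s['tool_pos'][2],(a-phi-90+180)%360-180),'tau %.3f (Fxr %.3f Mz %.3f)'%(c+m[2],c,m[2]),'Ft %.1f'%-(F[:2]@t),'F',F.round(1),'clk',s['clock'],'q',s['q'].round(2))
E
python3 - <<'E'
from h import *
wh()
E
```

```text
phi 155.4 r 0.0403 z 0.3048 toolx-(phi+90) -2.4 tau 0.122 (Fxr 0.134 Mz -0.013) Ft 3.3 F [-3.7 -2.  -3.9] clk 10.0 q [ 0.84  1.06 -1.25  1.81  1.1   1.18  1.88]
```

play_rows:
  rows:
    - [0, -0.0042, -0.0002, 0, 0, 0, 6]
    - [0, -0.0056, -0.0004, 0, 0, 0, 8]
    - [0, -0.0056, -0.0004, 0, 0, 0, 8]
    - [0, -0.0056, -0.0004, 0, 0, 0, 8]

```text
clock: 10.5
tool_pos: [0.5478, -0.151, 0.3045]
eef_rot: [-0.282, 0.959, 0.004, -0.011]
contact_force: [-11.8, -2.7, 1.6]
opening: 0.005
finger_force: 6.7
```

```bash
python3 - <<'E'
from h import *
wh()
E
```

```text
phi 128.4 r 0.0411 z 0.3045 toolx-(phi+90) -5.5 tau 0.371 (Fxr 0.452 Mz -0.082) Ft 11.0 F [-11.8  -2.7   1.6] clk 10.5 q [ 0.78  1.02 -1.16  1.79  1.05  1.12  1.37]
```

play_rows:
  rows:
    - [0, -0.0056, -0.0004, 0, 0, 0, 6]
    - [0, -0.0056, -0.0004, 0, 0, 0, 7]
    - [0, -0.0056, -0.0004, 0, 0, 0, 8]
    - [0, -0.0056, -0.0004, 0, 0, 0, 8]
    - [0, -0.0056, -0.0004, 0, 0, 0, 8]
    - [0, -0.0056, -0.0004, 0, 0, 0, 8]

```text
clock: 11.25
tool_pos: [0.5803, -0.1419, 0.3044]
eef_rot: [0.105, 0.994, 0.002, -0.011]
contact_force: [-11.2, 4.5, 0.7]
opening: 0.004
finger_force: 6.1
```

```bash
python3 - <<'E'
from h import *
wh()
E
```

```text
phi 80.5 r 0.0419 z 0.3044 toolx-(phi+90) -2.5 tau 0.348 (Fxr 0.495 Mz -0.147) Ft 11.8 F [-11.2   4.5   0.7] clk 11.25 q [ 0.68  0.98 -1.01  1.71  0.94  1.05  0.69]
```

play_rows:
  rows:
    - [0, -0.0056, -0.0006, 0, 0, 0, 7]
    - [0, -0.0056, -0.0006, 0, 0, 0, 8]
    - [0, -0.0056, -0.0006, 0, 0, 0, 8]
    - [0, -0.0056, -0.0006, 0, 0, 0, 8]
    - [0, -0.0056, -0.0005, 0, 0, 0, 8]
    - [0, -0.0056, -0.0005, 0, 0, 0, 8]
    - [0, -0.0056, -0.0005, 0, 0, 0, 8]

```text
clock: 12.12
tool_pos: [0.611, -0.1626, 0.3045]
eef_rot: [0.551, 0.835, 0.002, -0.011]
contact_force: [-5.5, 10.7, -3.3]
opening: 0.005
finger_force: 5.9
```

```bash
python3 - <<'E'
from h import *
wh()
E
```

```text
phi 28.8 r 0.0430 z 0.3045 toolx-(phi+90) -5.6 tau 0.307 (Fxr 0.519 Mz -0.212) Ft 12.1 F [-5.5 10.7 -3.3] clk 12.125 q [ 0.6   0.94 -0.81  1.6   0.77  0.97 -0.06]
```

play_rows:
  rows:
    - [0, -0.004, -0.0008, 0, 0, 0, 9]
    - [0, -0.004, -0.0008, 0, 0, 0, 9]
    - [0, -0.004, -0.0008, 0, 0, 0, 8]

```text
clock: 12.5
tool_pos: [0.6149, -0.1744, 0.3054]
eef_rot: [0.724, 0.689, 0.004, -0.008]
contact_force: [4.2, 9.5, -4.6]
opening: 0.004
finger_force: 4.6
```

```bash
cat >> h.py <<'E'
def av(n=4):
    T=[]
    for _ in range(n):
        s,M=st();d=s['tool_pos'][:2]-W;F=s['contact_force'];T.append(d[0]*F[1]-d[1]*F[0]+s['moment'][2]);cams.snapshot('side')
    print('tau mean %.3f sd %.3f'%(np.mean(T),np.std(T)))
E
python3 - <<'E'
from h import *
wh();av()
im=cams.snapshot('side');a=im[190:330,260:400]
im2=cams.snapshot('top');b=im2[180:310,270:430]
cv2.imwrite('pics/c5.png',np.hstack([cv2.resize(a,(400,400),interpolation=2),cv2.resize(b,(400,400),interpolation=2)])[:,:,::-1])
E
```

```text
phi 12.0 r 0.0425 z 0.3054 toolx-(phi+90) -14.9 tau 0.330 (Fxr 0.359 Mz -0.028) Ft 8.4 F [ 4.2  9.5 -4.6] clk 12.5 q [ 0.57  0.92 -0.71  1.59  0.69  0.91 -0.43]
tau mean 0.274 sd 0.044
```

View pics/c5.png

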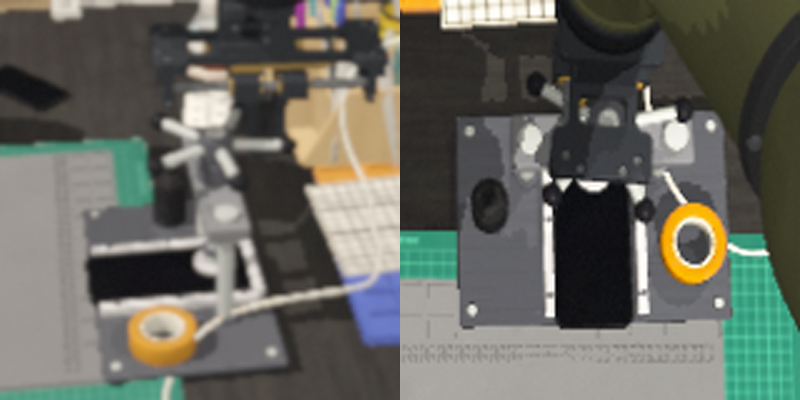

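The top crop shows four wheel balls, at (537,85), (555,195), (645,210) and (684,108). The phone is still home between the rails, and the pad is a white disc lowered towards it. The glue and tape haven't moved.

```bash
python3 - <<'E'
from h import *
for c in [(537,85),(555,195),(645,210),(684,108)]:
    p=ray('top',(270+(c[0]-400)/2.5-.4,180+c[1]/3.077-.4),.155)[:2]-W
    a=np.degrees(np.arctan2(p[1],p[0]));print(np.hypot(*p).round(4),a.round(1),(a%72).round(1))
wh()
# pad height from side view: candidates
for z in [.024,.03,.035,.04,.045,.05]:
    q=proj('side',[[W[0],W[1]-.018,z],[W[0]-.018,W[1],z]]);print(z,((q-[260,190])*[400/140,400/140]).round(0).tolist())
E
```

```text
0.0589 64.5 64.5
0.0594 138.4 66.4
0.0605 -151.6 64.4
0.0612 -78.9 65.1
phi 11.4 r 0.0423 z 0.3055 toolx-(phi+90) -14.0 tau 0.271 (Fxr 0.338 Mz -0.067) Ft 8.0 F [ 3.   8.8 -4.4] clk 12.8 q [ 0.57  0.92 -0.71  1.59  0.69  0.91 -0.42]
0.024 [[214.0, 281.0], [192.0, 270.0]]
0.03 [[214.0, 276.0], [192.0, 265.0]]
0.035 [[214.0, 271.0], [192.0, 260.0]]
0.04 [[215.0, 267.0], [192.0, 256.0]]
0.045 [[215.0, 262.0], [192.0, 251.0]]
0.05 [[215.0, 258.0], [192.0, 247.0]]
```

play_rows:
  rows:
    - [0, -0.0058, 0.001, 0, 0, 0, 8]
    - [0, -0.0058, 0.0008, 0, 0, 0, 8]

```text
clock: 13.05
tool_pos: [0.6158, -0.1864, 0.3055]
eef_rot: [0.813, 0.582, 0.003, -0.007]
contact_force: [5.2, 9.8, -5.2]
opening: 0.008
finger_force: 5.1
```

```bash
python3 - <<'E'
from h import *
wh()
E
```

```text
phi -4.1 r 0.0426 z 0.3055 toolx-(phi+90) -14.7 tau 0.324 (Fxr 0.434 Mz -0.110) Ft 10.2 F [ 5.2  9.8 -5.2] clk 13.05 q [ 0.56  0.9  -0.64  1.57  0.63  0.88 -0.64]
```

play_rows:
  rows:
    - [0, -0.0058, 0.0008, 0, 0, 0, 8]

```text
clock: 13.18
tool_pos: [0.6152, -0.1919, 0.3056]
eef_rot: [0.852, 0.524, 0.004, -0.007]
contact_force: [6.6, 10.7, -5.6]
opening: 0.007
finger_force: 5.4
```

```bash
python3 - <<'E'
from h import *
wh()
E
```

```text
phi -11.6 r 0.0428 z 0.3056 toolx-(phi+90) -15.3 tau 0.489 (Fxr 0.505 Mz -0.016) Ft 11.8 F [ 6.6 10.7 -5.6] clk 13.175 q [ 0.55  0.9  -0.6   1.57  0.6   0.87 -0.74]
```

play_rows:
  rows:
    - [0, -0.0058, 0.0008, 0, 0, 0, 8]

```text
clock: 13.3
tool_pos: [0.6137, -0.1973, 0.3057]
eef_rot: [0.886, 0.463, 0.004, -0.007]
contact_force: [8.4, 10.5, -6.1]
opening: 0.007
finger_force: 5.6
```

```bash
python3 - <<'E'
from h import *
wh()
E
```

```text
phi -19.1 r 0.0428 z 0.3057 toolx-(phi+90) -15.8 tau 0.555 (Fxr 0.541 Mz 0.014) Ft 12.7 F [ 8.4 10.5 -6.1] clk 13.3 q [ 0.54  0.89 -0.57  1.57  0.57  0.85 -0.85]
```

```bash
python3 - <<'E'
from h import *
av(6);wh()
im=cams.snapshot('side');a=im[240:320,290:350]
cv2.imwrite('pics/c6.png',cv2.resize(a,(450,600),interpolation=2)[:,:,::-1])
E
```

```text
tau mean 0.429 sd 0.061
phi -19.7 r 0.0427 z 0.3057 toolx-(phi+90) -14.9 tau 0.299 (Fxr 0.413 Mz -0.114) Ft 9.7 F [ 5.9  8.2 -5.7] clk 13.6 q [ 0.54  0.89 -0.57  1.57  0.57  0.86 -0.84]
```

View pics/c6.png

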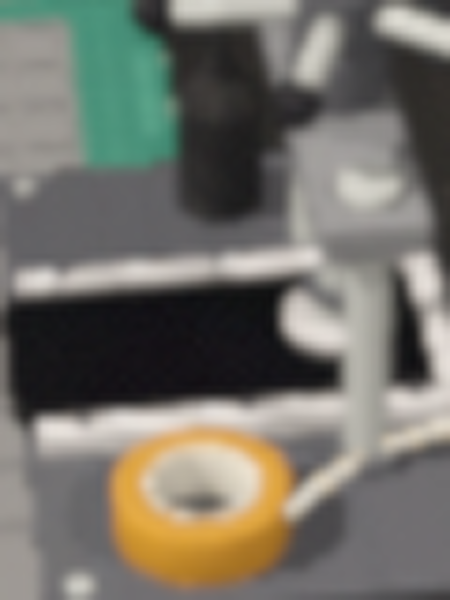

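The pad is a white disc with its left edge at crop (280,310) and its lower edge at about (330,356), just beside the column. I'll work out its height from that.

```bash
python3 - <<'E'
from h import *
t=np.radians(np.arange(0,360,3))
for z in [.024,.027,.03,.034,.038,.042]:
    q=proj('side',np.c_[W[0]+.018*np.cos(t),W[1]+.018*np.sin(t),0*t+z]);q=(q+.5-[290,240])*7.5
    low=q[(abs(q[:,0]-325)<8)];print(z,'leftmost',q[q[:,0].argmin()].round(),'bottom at x~325',low[:,1].max().round() if len(low) else None,'max y',q[q[:,1].argmax()].round())
# references: nut/phone corner at near end on top and rail top
ex=np.array([np.cos(np.radians(1.5)),np.sin(np.radians(1.5))]);ey=np.array([-ex[1],ex[0]])
P=lambda x,y,z: np.r_[W+x*ex+y*ey,z]
print('phone near corners',((proj('side',[P(-.114,-.0345,.024),P(-.114,.0345,.024)])+.5-[290,240])*7.5).round().tolist(),'rail end inner -y top',((proj('side',[P(-.11,-.0365,.026),P(-.11,.0365,.026)])+.5-[290,240])*7.5).round().tolist())
print('bridge top near corners',((proj('side',[P(-.018,-.073,.121),P(.018,-.073,.121)])+.5-[290,240])*7.5).round().tolist())
E
```

```text
0.024 leftmost [282. 334.] bottom at x~325 367.0 max y [336. 367.]
0.027 leftmost [282. 327.] bottom at x~325 360.0 max y [336. 360.]
0.03 leftmost [282. 320.] bottom at x~325 353.0 max y [336. 353.]
0.034 leftmost [282. 311.] bottom at x~325 343.0 max y [336. 344.]
0.038 leftmost [282. 301.] bottom at x~325 334.0 max y [336. 334.]
0.042 leftmost [282. 292.] bottom at x~325 324.0 max y [336. 324.]
phone near corners [[6.0, 427.0], [-8.0, 300.0]] rail end inner -y top [[18.0, 425.0], [2.0, 291.0]]
bridge top near corners [[315.0, 233.0], [432.0, 223.0]]
```

play_rows:
  rows:
    - [0, -0.0015, 0.0002, 0, 0, 0, 2]

```text
clock: 13.78
tool_pos: [0.6132, -0.1986, 0.3058]
eef_rot: [0.893, 0.449, 0.004, -0.007]
contact_force: [8.7, 9.6, -6.5]
opening: 0.001
finger_force: 5.6
```

```bash
python3 -c "
from h import *
wh()"
```

```text
phi -20.9 r 0.0427 z 0.3058 toolx-(phi+90) -15.7 tau 0.513 (Fxr 0.514 Mz -0.001) Ft 12.0 F [ 8.7  9.6 -6.5] clk 13.775 q [ 0.54  0.89 -0.56  1.57  0.56  0.85 -0.87]
```

play_rows:
  rows:
    - [0, -0.0015, 0.0002, 0, 0, 0, 2]

```text
clock: 13.9
tool_pos: [0.6127, -0.2, 0.3058]
eef_rot: [0.901, 0.434, 0.004, -0.007]
contact_force: [8.4, 9.4, -5.7]
opening: 0.004
finger_force: 5.6
```

```bash
python3 -c "
from h import *
wh()"
```

```text
phi -22.9 r 0.0427 z 0.3058 toolx-(phi+90) -15.7 tau 0.539 (Fxr 0.511 Mz 0.028) Ft 12.0 F [ 8.4  9.4 -5.7] clk 13.9 q [ 0.54  0.88 -0.55  1.57  0.55  0.85 -0.9 ]
```

play_rows:
  rows:
    - [0, -0.0015, 0.0002, 0, 0, 0, 2]

```text
clock: 14.02
tool_pos: [0.6121, -0.2012, 0.3059]
eef_rot: [0.909, 0.418, 0.004, -0.007]
contact_force: [8.7, 8.4, -6.0]
opening: 0.005
finger_force: 5.9
```

```bash
python3 -c "
from h import *
wh()"
```

```text
phi -24.8 r 0.0427 z 0.3059 toolx-(phi+90) -15.8 tau 0.480 (Fxr 0.482 Mz -0.002) Ft 11.3 F [ 8.7  8.4 -6. ] clk 14.025 q [ 0.53  0.88 -0.54  1.58  0.54  0.84 -0.92]
```

play_rows:
  rows:
    - [0, -0.0015, 0.0002, 0, 0, 0, 2]

```text
clock: 14.15
tool_pos: [0.6114, -0.2025, 0.3059]
eef_rot: [0.916, 0.402, 0.004, -0.007]
contact_force: [8.9, 8.2, -8.0]
opening: 0.006
finger_force: 5.9
```

```bash
python3 -c "
from h import *
wh()"
```

```text
phi -26.7 r 0.0427 z 0.3059 toolx-(phi+90) -15.9 tau 0.480 (Fxr 0.485 Mz -0.005) Ft 11.4 F [ 8.9  8.2 -8. ] clk 14.15 q [ 0.53  0.88 -0.53  1.58  0.53  0.84 -0.95]
```

play_rows:
  rows:
    - [0, 0.004, -0.0006, 0, 0, 0, 0]
    - [0, 0.004, 0, 0.001, 0, 0, 0]
    - [0, 0, 0, 0, 0, 0, 0]

```text
clock: 14.52
tool_pos: [0.6131, -0.2011, 0.3047]
eef_rot: [0.916, 0.4, -0.002, -0.005]
contact_force: [1.4, 4.6, 0.7]
opening: 0.007
finger_force: 2.3
```

```bash
python3 - <<'E'
from h import *
for _ in range(5):
    wh();cams.snapshot('side')
print(st()[1].round(3).tolist(), st()[0]['moment'])
im2=cams.snapshot('top');b=im2[190:300,290:410];np.save('b.npy',im2)
K=finder.regions_of('side','spindle_exit')
for x in K:print(x['score'],x['mask'].sum(),cv2.boundingRect(x['mask'].astype(np.uint8)))
print(spot('side','spindle_exit'),spot('top','wheel'))
E
```

```text
phi -24.1 r 0.0436 z 0.3047 toolx-(phi+90) -18.7 tau 0.229 (Fxr 0.209 Mz 0.020) Ft 4.8 F [1.4 4.6 0.7] clk 14.525 q [ 0.52  0.88 -0.53  1.57  0.54  0.85 -0.96]
phi -24.2 r 0.0436 z 0.3048 toolx-(phi+90) -18.6 tau 0.235 (Fxr 0.222 Mz 0.013) Ft 5.1 F [ 1.9  4.7 -0.2] clk 14.575 q [ 0.52  0.88 -0.53  1.57  0.54  0.85 -0.96]
phi -24.2 r 0.0436 z 0.3048 toolx-(phi+90) -18.6 tau 0.242 (Fxr 0.175 Mz 0.067) Ft 4.0 F [1.9 3.6 0.3] clk 14.625 q [ 0.52  0.88 -0.53  1.57  0.54  0.85 -0.96]
phi -24.2 r 0.0436 z 0.3048 toolx-(phi+90) -18.6 tau 0.262 (Fxr 0.217 Mz 0.045) Ft 5.0 F [2.  4.6 0.1] clk 14.675 q [ 0.52  0.88 -0.53  1.57  0.54  0.85 -0.96]
phi -24.3 r 0.0436 z 0.3048 toolx-(phi+90) -18.6 tau 0.274 (Fxr 0.214 Mz 0.060) Ft 4.9 F [ 3.1  4.  -0.4] clk 14.725 q [ 0.52  0.88 -0.53  1.57  0.54  0.85 -0.96]
[[0.68, 0.733, -0.008], [0.733, -0.68, 0.007], [-0.0, -0.011, -1.0]] [ 0.95470662 -0.5556154   0.05175306]
0.6 3114 (289, 225, 71, 100)
[(0.73, [0.562, -0.2287, 0.0219])] [(0.96, [0.558, -0.1772, 0.1611]), (0.74, [0.51, -0.1803, 0.0255])]
```

play_rows:
  rows:
    - [0, 0.004, -0.0006, 0, 0, 0, 0]
    - [0, 0.004, -0.0006, 0, 0, 0, 0]
    - [0, 0, 0, 0, 0, 0, 0]

```text
clock: 15.35
tool_pos: [0.6168, -0.1963, 0.3044]
eef_rot: [0.917, 0.399, -0.004, -0.004]
contact_force: [-0.0, -0.2, 0.6]
opening: 0.009
finger_force: 0.0
```

```bash
python3 - <<'E'
from h import *
for _ in range(5):
    wh();cams.snapshot('top')
im2=cams.snapshot('top');hsv=im2[195:290,290:415]
cv2.imwrite('pics/c7.png',cv2.resize(hsv,(750,570),interpolation=2)[:,:,::-1])
E
```

```text
phi -16.6 r 0.0454 z 0.3044 toolx-(phi+90) -26.3 tau -0.022 (Fxr -0.009 Mz -0.014) Ft -0.2 F [-0.  -0.2  0.6] clk 15.35 q [ 0.51  0.88 -0.52  1.56  0.54  0.85 -0.97]
phi -16.8 r 0.0454 z 0.3044 toolx-(phi+90) -26.2 tau -0.002 (Fxr 0.005 Mz -0.007) Ft 0.1 F [-0.2  0.2 -0.5] clk 15.4 q [ 0.51  0.88 -0.52  1.56  0.54  0.85 -0.97]
phi -16.8 r 0.0454 z 0.3044 toolx-(phi+90) -26.1 tau 0.028 (Fxr 0.026 Mz 0.002) Ft 0.6 F [ 0.5  0.4 -0.1] clk 15.45 q [ 0.51  0.88 -0.52  1.56  0.54  0.85 -0.97]
phi -16.7 r 0.0454 z 0.3044 toolx-(phi+90) -26.2 tau 0.017 (Fxr -0.010 Mz 0.027) Ft -0.2 F [-0.1 -0.2 -0.2] clk 15.5 q [ 0.51  0.88 -0.52  1.56  0.54  0.85 -0.97]
phi -16.6 r 0.0454 z 0.3044 toolx-(phi+90) -26.3 tau 0.015 (Fxr 0.036 Mz -0.021) Ft 0.8 F [0.3 0.7 0.1] clk 15.55 q [ 0.51  0.88 -0.52  1.56  0.54  0.85 -0.97]
```

View pics/c7.png

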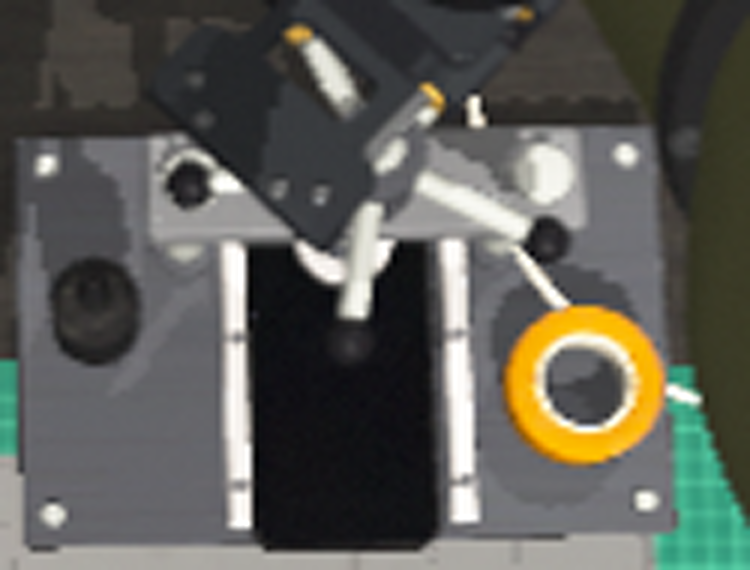

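Balls show at crop (188,183), (348,342) and (547,238). The phone is home and nothing else has moved.

```bash
python3 - <<'E'
from h import *
for c in [(188,183),(348,342),(547,238)]:
    p=ray('top',(290+c[0]/6-.4,195+c[1]/6-.4),.155)[:2]-W
    a=np.degrees(np.arctan2(p[1],p[0]));print(np.hypot(*p).round(4),a.round(1),(a%72).round(1))
# pad height from top: pad bottom rim near edge, observed crop pixel ~ (345,285)
for z in [.024,.028,.032,.036,.04]:
    print(z,((proj('top',[[W[0]-.018,W[1],z],[W[0]-.018,W[1],z+.006]])+.4-[290,195])*6).round().tolist())
E
```

```text
0.0605 99.5 27.5
0.0614 171.4 27.4
0.0606 -116.2 27.8
0.024 [[342.0, 285.0], [343.0, 282.0]]
0.028 [[343.0, 283.0], [344.0, 280.0]]
0.032 [[344.0, 281.0], [345.0, 278.0]]
0.036 [[345.0, 279.0], [346.0, 276.0]]
0.04 [[345.0, 277.0], [347.0, 274.0]]
```

play_rows:
  rows:
    - [0, -0.004, 0, 0, 0, 0, 0]
    - [0, -0.004, 0, 0, 0, 0, 0]
    - [0, -0.002, 0, 0, 0, 0, 0]

```text
clock: 16.02
tool_pos: [0.6117, -0.2011, 0.3049]
eef_rot: [0.916, 0.4, -0.0, -0.005]
contact_force: [6.4, 6.0, -4.6]
opening: 0.005
finger_force: 4.2
```

```bash
python3 -c "
from h import *
wh()"
```

```text
phi -24.9 r 0.0423 z 0.3049 toolx-(phi+90) -17.9 tau 0.344 (Fxr 0.345 Mz -0.001) Ft 8.2 F [ 6.4  6.  -4.6] clk 16.025 q [ 0.52  0.88 -0.53  1.58  0.54  0.84 -0.96]
```

play_rows:
  rows:
    - [0, -0.0015, 0, 0, 0, 0, 0]

```text
clock: 16.15
tool_pos: [0.6113, -0.2014, 0.3049]
eef_rot: [0.916, 0.401, 0.001, -0.005]
contact_force: [8.3, 5.6, -5.8]
opening: 0.004
finger_force: 5.1
```

```bash
python3 -c "
from h import *
wh()"
```

```text
phi -25.4 r 0.0421 z 0.3049 toolx-(phi+90) -17.3 tau 0.296 (Fxr 0.364 Mz -0.068) Ft 8.7 F [ 8.3  5.6 -5.8] clk 16.15 q [ 0.53  0.88 -0.53  1.58  0.54  0.84 -0.96]
```

play_rows:
  rows:
    - [0, -0.0015, 0, 0, 0, 0, 0]

```text
clock: 16.27
tool_pos: [0.611, -0.2016, 0.305]
eef_rot: [0.916, 0.401, 0.002, -0.006]
contact_force: [9.4, 8.2, -7.4]
opening: -0.0
finger_force: 6.2
```

```bash
python3 -c "
from h import *
wh()"
```

```text
phi -26.0 r 0.0419 z 0.3050 toolx-(phi+90) -16.8 tau 0.392 (Fxr 0.481 Mz -0.089) Ft 11.5 F [ 9.4  8.2 -7.4] clk 16.275 q [ 0.53  0.88 -0.53  1.58  0.54  0.84 -0.96]
```

play_rows:
  rows:
    - [0, -0.0015, 0, 0, 0, 0, 0]

```text
clock: 16.4
tool_pos: [0.6106, -0.2019, 0.305]
eef_rot: [0.916, 0.401, 0.003, -0.006]
contact_force: [11.8, 10.0, -9.7]
opening: 0.007
finger_force: 7.4
```

```bash
python3 -c "
from h import *
wh();av(3)"
```

```text
phi -26.5 r 0.0417 z 0.3050 toolx-(phi+90) -16.2 tau 0.436 (Fxr 0.594 Mz -0.158) Ft 14.2 F [11.8 10.  -9.7] clk 16.4 q [ 0.53  0.88 -0.53  1.58  0.54  0.83 -0.95]
tau mean 0.447 sd 0.008
```

play_rows:
  rows:
    - [0, -0.001, 0.0003, 0, 0, 0, 0]

```text
clock: 16.68
tool_pos: [0.6105, -0.2021, 0.3051]
eef_rot: [0.916, 0.402, 0.004, -0.006]
contact_force: [12.5, 11.3, -9.2]
opening: 0.01
finger_force: 7.8
```

```bash
python3 -c "
from h import *
wh();av(3)"
```

```text
phi -26.8 r 0.0417 z 0.3051 toolx-(phi+90) -15.8 tau 0.496 (Fxr 0.654 Mz -0.158) Ft 15.7 F [12.5 11.3 -9.2] clk 16.675 q [ 0.53  0.88 -0.53  1.58  0.54  0.83 -0.95]
tau mean 0.453 sd 0.031
```

play_rows:
  rows:
    - [0, -0.001, 0.0003, 0, 0, 0, 0.5]

```text
clock: 16.95
tool_pos: [0.6103, -0.2024, 0.3051]
eef_rot: [0.917, 0.398, 0.004, -0.007]
contact_force: [12.1, 11.2, -9.4]
opening: 0.001
finger_force: 8.6
```

```bash
python3 -c "
from h import *
wh();av(3)"
```

```text
phi -27.3 r 0.0417 z 0.3051 toolx-(phi+90) -15.8 tau 0.476 (Fxr 0.644 Mz -0.168) Ft 15.5 F [12.1 11.2 -9.4] clk 16.95 q [ 0.53  0.88 -0.53  1.58  0.53  0.83 -0.96]
tau mean 0.507 sd 0.025
```

play_rows:
  rows:
    - [0, -0.001, 0.0003, 0, 0, 0, 1]

```text
clock: 17.23
tool_pos: [0.61, -0.2031, 0.3051]
eef_rot: [0.921, 0.39, 0.004, -0.007]
contact_force: [12.5, 11.7, -9.7]
opening: 0.002
finger_force: 8.7
```

```bash
python3 -c "
from h import *
wh();av(3)"
```

```text
phi -28.3 r 0.0417 z 0.3051 toolx-(phi+90) -15.8 tau 0.490 (Fxr 0.678 Mz -0.188) Ft 16.3 F [12.5 11.7 -9.7] clk 17.225 q [ 0.53  0.88 -0.53  1.58  0.53  0.83 -0.97]
tau mean 0.516 sd 0.032
```

play_rows:
  rows:
    - [0, -0.0015, 0.0003, 0, 0, 0, 2]

```text
clock: 17.5
tool_pos: [0.6094, -0.2043, 0.3051]
eef_rot: [0.928, 0.374, 0.005, -0.007]
contact_force: [13.5, 11.6, -9.2]
opening: 0.004
finger_force: 8.7
```

```bash
python3 -c "
from h import *
wh();av(3)"
```

```text
phi -30.3 r 0.0417 z 0.3051 toolx-(phi+90) -15.9 tau 0.596 (Fxr 0.703 Mz -0.106) Ft 16.8 F [13.5 11.6 -9.2] clk 17.5 q [ 0.53  0.88 -0.52  1.58  0.52  0.82 -1.  ]
tau mean 0.537 sd 0.045
```

play_rows:
  rows:
    - [0, -0.0015, 0.0003, 0, 0, 0, 2]

```text
clock: 17.77
tool_pos: [0.6086, -0.2056, 0.3051]
eef_rot: [0.934, 0.357, 0.005, -0.007]
contact_force: [13.8, 10.8, -10.2]
opening: 0.004
finger_force: 8.8
```

```bash
python3 -c "
from h import *
wh();av(3)"
```

```text
phi -32.3 r 0.0418 z 0.3051 toolx-(phi+90) -15.8 tau 0.549 (Fxr 0.689 Mz -0.140) Ft 16.5 F [ 13.8  10.8 -10.2] clk 17.775 q [ 0.53  0.87 -0.51  1.58  0.51  0.82 -1.02]
tau mean 0.532 sd 0.020
```

play_rows:
  rows:
    - [0, -0.0015, 0.0003, 0, 0, 0, 2]

```text
clock: 18.05
tool_pos: [0.6079, -0.2069, 0.3051]
eef_rot: [0.94, 0.341, 0.005, -0.007]
contact_force: [13.5, 11.5, -11.0]
opening: 0.005
finger_force: 8.9
```

```bash
python3 -c "
from h import *
wh();av(3)"
```

```text
phi -34.3 r 0.0418 z 0.3051 toolx-(phi+90) -15.8 tau 0.558 (Fxr 0.715 Mz -0.157) Ft 17.1 F [ 13.5  11.5 -11. ] clk 18.05 q [ 0.52  0.87 -0.5   1.59  0.5   0.82 -1.05]
tau mean 0.534 sd 0.031
```

play_rows:
  rows:
    - [0, -0.0015, 0.0003, 0, 0, 0, 2]

```text
clock: 18.32
tool_pos: [0.607, -0.2081, 0.3051]
eef_rot: [0.946, 0.325, 0.005, -0.007]
contact_force: [14.6, 10.7, -11.2]
opening: 0.005
finger_force: 9.0
```

```bash
python3 -c "
from h import *
wh();av(3)"
```

```text
phi -36.3 r 0.0418 z 0.3051 toolx-(phi+90) -15.8 tau 0.613 (Fxr 0.722 Mz -0.109) Ft 17.3 F [ 14.6  10.7 -11.2] clk 18.325 q [ 0.52  0.87 -0.49  1.59  0.5   0.81 -1.08]
tau mean 0.555 sd 0.042
```

play_rows:
  rows:
    - [0, -0.0015, 0.0003, 0, 0, 0, 2]

```text
clock: 18.6
tool_pos: [0.6061, -0.2093, 0.3051]
eef_rot: [0.951, 0.308, 0.005, -0.007]
contact_force: [14.3, 10.9, -11.2]
opening: 0.007
finger_force: 9.1
```

```bash
python3 -c "
from h import *
wh();av(5)"
```

```text
phi -38.4 r 0.0419 z 0.3051 toolx-(phi+90) -15.7 tau 0.579 (Fxr 0.731 Mz -0.151) Ft 17.4 F [ 14.3  10.9 -11.2] clk 18.6 q [ 0.52  0.87 -0.48  1.59  0.49  0.81 -1.1 ]
tau mean 0.562 sd 0.022
```

Feel of the wheel is now about 0.57 to 0.60 N m, roughly 30 N, so I'll back off and lift clear.

play_rows:
  rows:
    - [0, 0.004, -0.0008, 0, 0, 0, 0]
    - [0, 0.004, -0.0008, 0, 0, 0, 0]
    - [0, 0.004, -0.0006, 0, 0, 0, 0]
    - [0, 0.004, -0.0006, 0, 0, 0, 0]
    - [0, 0.002, 0, 0, 0, 0, 0]
    - [0, 0, 0, 0, 0, 0, 0]

```text
clock: 19.6
tool_pos: [0.614, -0.2028, 0.3045]
eef_rot: [0.952, 0.306, -0.004, -0.004]
contact_force: [0.9, -0.2, 0.1]
opening: 0.002
finger_force: 0.0
```

```bash
python3 -c "
from h import *
wh()"
```

```text
phi -25.6 r 0.0451 z 0.3045 toolx-(phi+90) -28.8 tau 0.076 (Fxr 0.007 Mz 0.069) Ft 0.2 F [ 0.9 -0.2  0.1] clk 19.6 q [ 0.5   0.87 -0.47  1.57  0.49  0.83 -1.12]
```

Free of the wheel. Next I'll lift clear, then check the wheel angle and the phone in one last picture.

play_rows:
  rows:
    - [0, 0, 0, -0.02, 0, 0, 0]
    - [0, 0, 0, -0.03, 0, 0, 0]
    - [0, 0, 0, -0.04, 0, 0, 0]
    - [0, 0, 0, -0.04, 0, 0, 0]
    - [0, 0, 0, -0.02, 0, 0, 0]
    - [0, 0, 0, 0, 0, 0, 0]

```text
clock: 20.35
tool_pos: [0.6158, -0.2035, 0.4561]
eef_rot: [0.952, 0.305, -0.003, -0.003]
contact_force: [0.2, 0.6, -0.5]
opening: 0.006
finger_force: 0.0
```

```bash
python3 - <<'E'
from h import *
wh()
save('top','c8.png',(290,195,415,290),6)
E
```

```text
phi -25.4 r 0.0471 z 0.4561 toolx-(phi+90) -29.0 tau 0.028 (Fxr 0.027 Mz 0.001) Ft 0.6 F [ 0.2  0.6 -0.5] clk 20.35 q [ 0.53  0.71 -0.54  1.41  0.38  1.13 -1.02]
```

View pics/c8.png

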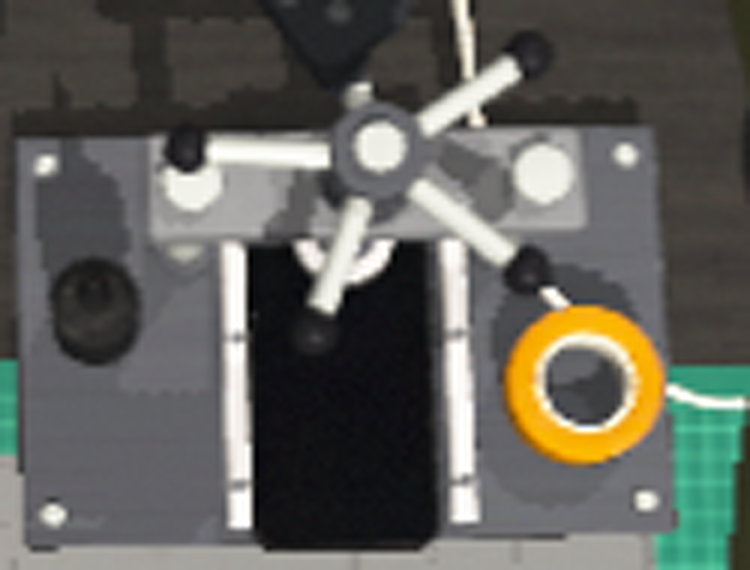

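The last picture shows the phone home and straight in the channel, and the wheel standing about 10° past the first check, with balls at (187,148), (316,333), (528,270) and (530,52). The glue (95,312) and tape (586,383) are where they started, and the gripper is clear.

```bash
python3 -c "
from h import *
print(r.finish_job())"
```

```text
the job is handed in; nothing more can be done
None
```

The job is handed in: the phone is fully home against the stop, and the pad presses on it with about 28–30 N, estimated from the feel of the wheel (about 0.57–0.60 N m at the last push). The wheel stands there, the gripper is clear, and the glue and tape were not moved.

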